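Sort the closet shelf into the unstacked tray

TASK

Tidy the closet shelf: lay the bracelet flat in the square tray and the comb flat in the long tray, and stand the glass stopper in the round earring bowl, on its head as it stands now. Slide the folded reading glasses, straight and lengthwise, in under the raised tier until they reach its back wall (or very nearly), leaving the near end sticking out. Leave the perfume bottle and the nail polish standing where they are.

Things in the scene. Friction and masses are not known exactly. Their poses are not given: they have to be found in the camera images.
- bracelet_center (a point): Steel bangle bracelet: a closed oval band lying flat, 66 mm long (its x) by 52 mm across (its y), band 3.5 mm thick and 12 mm high. The point is the centre of the oval, half-way up (6 mm above what it lies on). z is up.
- comb_center (a point): Tortoiseshell plastic comb lying flat, 126 mm long (its x) by 30 mm wide (its y), 6 mm thick; spine on its +y side, teeth on its -y side. The point is the middle of the comb, half-way up (3 mm above what it lies on). z is up.
- stopper_center (a point): Clear glass decanter stopper standing upside down on its flat round head: head 34 mm in diameter and 26 mm high, with the narrow plug (17 tapering to 14 mm in diameter) pointing up, 44 mm high overall. The point is on its axis, 22 mm above its underside. z runs up from the head to the plug.
- glasses_center (a point): Folded black reading glasses, lying flat, lenses up, arms folded beneath: 138 mm long (its x), 36 mm across (its y), 26 mm high. The point is the middle, 13 mm above the shelf. The rims have straight sides 36 mm apart, 16 to 26 mm above the shelf: grip across y at the middle of either lens, 36 mm from the middle along +x or -x. Either end may go first.
- square_tray: Square tier of the smoke-gray plastic tray, fixed, open on top, 128 x 128 mm outside and 16 mm high, walls and floor 4 mm thick. Origin at the centre of its underside, x and y along its sides.
- long_tray: Long tier of the smoke-gray plastic tray, fixed, open on top, 170 mm (its x) by 92 mm (its y) outside and 16 mm high, walls and floor 4 mm thick. Origin at the centre of its underside.
- dish: Shallow round white ceramic earring bowl, fixed, 128 mm across the rim (118 mm at the foot) and 16 mm high, walls and flat floor 4 mm thick. Origin at the centre of its underside.
- raised_tier: Raised smoke-gray tier, fixed: a low-rimmed deck on side walls, with a bay beneath. 84 mm deep (its x), 110 mm wide (y); deck underside 38 mm above the shelf, rim top 50 mm. The bay is 102 mm wide, floorless, open only at -x (towards the robot), closed by a back wall with inner face at x = +38 mm. Origin: centre of the footprint at shelf height; +x runs from mouth to back wall.
- perfume: Bystander: small amber perfume bottle with a brass cap, 26 x 34 mm and 68 mm high, loose, among the things to sort. Origin at the centre of its underside.
- polish: Bystander: round bottle of nail polish with a tall narrow black cap, 30 mm in diameter and 60 mm high, loose, among the things to sort. Origin at the centre of its underside.
Mind the look-alikes: they are no part of the job. What is shaped like the part that bears glasses_center but orange is not meant. There is more than one size of the part that bears bracelet_center; the job needs the smaller.

How it is judged:
At the end, for the whole second after the job is handed in: Bracelet flat (0.12 rad) in the square tray, comb flat (0.08) in the long tray, stopper upright (0.15) on its head in the bowl; glasses flat (0.1) on the shelf under the tier, far end within 15 mm of its back wall, 36 mm of the middle line and 0.3 rad of straight; all at rest (x of bracelet_center in the frame of square_tray between -0.036 and 0.036 m and y of bracelet_center in the frame of square_tray between -0.036 and 0.036 m and z of bracelet_center in the frame of square_tray between 0.006 and 0.014 m and angle between bracelet_center's own z axis and vertical below 0.12 rad and linear speed of each of bracelet, comb, stopper, glasses below 0.02 m/s and angular speed of each of bracelet, comb, stopper, glasses below 0.2 rad/s and x of comb_center in the frame of long_tray between -0.03 and 0.03 m and y of comb_center in the frame of long_tray between -0.03 and 0.03 m and z of comb_center in the frame of long_tray between 0.003 and 0.011 m and angle between comb_center's own z axis and vertical below 0.08 rad and horizontal distance between stopper_center and dish below 0.042 m and z of stopper_center in the frame of dish between 0.021 and 0.031 m and angle between stopper_center's own z axis and vertical below 0.15 rad and x of glasses_center in the frame of raised_tier between -0.046 and -0.022 m and y of glasses_center in the frame of raised_tier between -0.036 and 0.036 m and z of glasses_center in the frame of raised_tier between 0.008 and 0.018 m and angle between glasses_center's own z axis and vertical below 0.1 rad and angle between the x axis of glasses_center and the x axis of raised_tier, either way round below 0.3 rad); the robot touches nothing.
It fails at once if the perfume bottle is tipped by more than 0.4 rad or shifted by more than 30 mm (angle between perfume's own z axis and vertical above 0.4 rad or distance of perfume from where it was at the start of the episode above 0.03 m).
It fails at once if the nail polish is tipped by more than 0.4 rad or shifted by more than 30 mm (angle between polish's own z axis and vertical above 0.4 rad or distance of polish from where it was at the start of the episode above 0.03 m).
It also fails if it takes over 115 s, if anything falls off the work surface, if the arm or the gripper's body presses on something with over 40 N, if the wrist force passes 120 N, or if a joint passes its speed limit or range.

ROBOT

A 6-joint arm with a two-finger parallel gripper is mounted at the origin on the work surface. World frame = base frame: x ahead of the robot, y to its left, z up, the work surface at z = 0. Lengths are in m, angles in rad, forces in N, time in s.
With the tool pointing down it reaches from about 0.2 to 0.875 m from the base axis. Payload 3.4 kg.
Tool frame: the origin (TCP) lies midway between the tips of the shut fingers; the grasp point (between the pads) lies 19 mm behind it (manip.hold_point_z is the distance from the TCP to the grasp point, in m); z points along the fingers, y is the line along which they close (so a half turn about z gives the same grasp; the last joint's range is limited). The gripper opens to 94 mm and grips with 3 to 60 N. Pads are 16 mm wide; open, the fingers measure 119 mm over their backs; the gripper's body (75 mm by 177 mm) begins 78 mm behind the grasp point.
Start: joints at [1.211, 0.276, 1.505, -0, 1.361, -0.121], TCP at [0.136, 0.559, 0.205] pointing down, gripper open.
Joint ranges: [-2.89, 2.89], [-0.75, 2.08], [0.22, 2.7], [-1.18, 4.32], [0.11, 2.71], [-2.7, 2.7]. Speed limits (rad/s): [2.57, 2.57, 3.14, 3.14, 3.14, 3.14].

INTERFACE

Orientations are given as a unit quaternion [w, x, y, z].
In Python, from station import manip gives the robot as it stands. The module is installed in compiled form; this text tells all that it offers. Calls block until the motion is done:
- manip.goto(position, orientation): joint-space move of the TCP to a pose.
- manip.line_to(position, orientation=None, v=0.15): straight line of the TCP; orientation=None keeps the orientation; v is the mean speed in m/s.
- manip.movej(angles): joint-space move.
- manip.command_gripper(opening, grip_force=None): finger opening in m; grip_force is the grip in N (None keeps the last); returns when the fingers have stopped.
- manip.sleep(seconds).
- manip.solve_ik(position, orientation): joint angles nearest the present ones, or None.
- manip.state(): the state.
- manip.snapshot(name): name is "side" or "top" or "wrist"; returns the picture (480x640x3 uint8, red, green, blue); there is no depth.
- manip.camera_model(name): a dict with "fov_y" (degrees; the focal length in pixels is half the picture's height over the tangent of half this angle, whatever the lens; pixels are square), "cx", "cy" (the principal point, pixels), "world_from_camera" (4x4, takes a point from camera to world coordinates). Camera axes: x right, y up, looking along -z (the intrinsics and any distortion apply to the point x, -y, -z); pixel columns grow to the right and rows downward; lengths in m; the calibration is good to about 2 mm. A picture is of the moment at which its call begins: read the wrist's pose just before it. camera_model takes no time and is no camera call; for the wrist camera it gives the pose at the moment of the call.
A pose or a line that the arm cannot do raises manip.PlanningError and nothing moves.
- manip.hand_in(): hands the job in; it is judged then, once.
Trained networks look in the newest picture that a camera, given by its name, has taken for a name from the list of things; names that differ only in an ending like _2 or _b are one class to them, and where a whole thing is asked for, a point or a joint stands for the part that bears it (a point fixed in the world has none). Each returns a list of dicts, best first, with "confidence" (0 to 1); they miss things now and then, are a little off and sometimes report something else, mostly with a low value. They report only what shows in the picture. A call takes as long as a camera call. They do not tell look-alikes from the thing itself.
- manip.find_in(camera, name): "point" ([x, y, z] in m, in world coordinates, good to about 4 mm: the middle of the surface that is visible of it).
- manip.spot_point(camera, name): "point" ([x, y, z] in m, in world coordinates, good to about 4 mm: a listed point, or the origin of a listed thing).
The state is a dict: "t": time; "joints": joint angles; "qvel": joint speeds; "joint_torque": joint torques, N m; "tcp_pos": TCP position; "eef_rot": TCP orientation; "force": force on the tool from outside, world axes, zero at the start; "ft_torque": the same for the moment, N m; "width": finger opening in m; "grip_force": force on a finger pad.
Only numpy, scipy, OpenCV 4.12 (cv2) and the standard library are available. Lean on these libraries where they do the work, as an engineer would, in place of code of your own. Each camera call takes 0.05 s, during which the arm holds its last target. There are 200 camera calls.

## Working session

There is one attempt and no reset: what is moved stays moved. The work goes in short steps, each a Python script; the robot and the scene stay as the last script left them, time stands still between calls to the robot, and variables do not carry over. Pictures are saved under pics/ and viewed, at most 14 in all, crops included, and the job is handed in when it is done.

```bash
mkdir -p pics
python3 - <<'E'
from station import manip as m
import cv2, numpy as np
for c in("top","side"):
    p=m.snapshot(c); cv2.imwrite(f"pics/{c}0.png",p[:,:,::-1])
    k=m.camera_model(c); print(c,{a:(np.round(b,3).tolist() if a=="world_from_camera" else b) for a,b in k.items()})
for n in["bracelet_center","comb_center","stopper_center","glasses_center","square_tray","long_tray","dish","raised_tier","perfume","polish"]:
    for c in("top","side"):
        print(n,c,[(np.round(d["point"],3).tolist(),round(d["confidence"],2)) for d in m.spot_point(c,n)])
s=m.state();print(s["t"],s["eef_rot"])
E
```

```text
top {'fov_y': 50.62190914418457, 'cx': 316.4790403339044, 'cy': 238.71288257148757, 'world_from_camera': [[0.1, 0.974, -0.204, 0.261], [-0.995, 0.096, -0.027, -0.015], [-0.007, 0.205, 0.979, 0.955], [0.0, 0.0, 0.0, 1.0]]}
side {'fov_y': 51.35311288724561, 'cx': 322.4097437590783, 'cy': 235.06372954119482, 'world_from_camera': [[-0.959, 0.192, -0.207, 0.259], [-0.282, -0.607, 0.743, 0.666], [0.017, 0.772, 0.636, 0.594], [0.0, 0.0, 0.0, 1.0]]}
bracelet_center top [([0.442, -0.302, 0.007], 0.81)]
bracelet_center side [([0.333, -0.305, 0.006], 0.63), ([0.442, -0.296, 0.009], 0.51)]
comb_center top [([0.449, -0.087, 0.0], 0.98)]
comb_center side [([0.451, -0.088, 0.002], 0.91)]
stopper_center top [([0.44, 0.084, 0.024], 0.56)]
stopper_center side [([0.44, 0.089, 0.022], 0.74), ([0.638, -0.106, 0.002], 0.43)]
glasses_center top [([0.441, 0.296, 0.012], 0.67), ([0.265, 0.294, 0.012], 0.59)]
glasses_center side [([0.267, 0.293, 0.013], 0.89), ([0.437, 0.294, 0.017], 0.75)]
square_tray top []
square_tray side [([0.636, 0.104, -0.003], 0.9)]
long_tray top [([0.638, -0.105, 0.001], 0.55)]
long_tray side [([0.642, -0.105, 0.003], 0.63)]
dish top [([0.644, -0.29, -0.003], 0.66)]
dish side [([0.643, -0.291, -0.002], 0.91)]
raised_tier top [([0.631, 0.296, 0.002], 0.98)]
raised_tier side [([0.633, 0.293, -0.0], 0.66)]
perfume top [([0.641, 0.106, 0.003], 0.73), ([0.475, -0.192, 0.001], 0.56)]
perfume side [([0.472, -0.195, 0.002], 0.9), ([0.638, 0.108, -0.002], 0.69)]
polish top [([0.433, 0.197, 0.002], 0.74)]
polish side [([0.432, 0.198, 0.001], 0.89)]
1.1 [1.08613128e-05 1.19128111e-01 9.92878890e-01 5.85270012e-05]
```

View pics/top0.png

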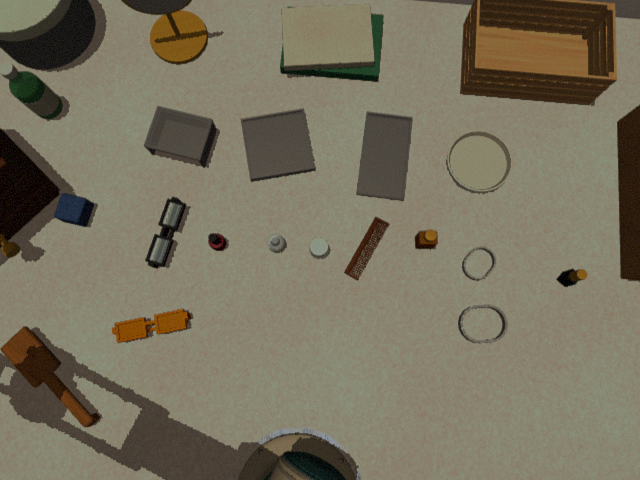

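View pics/side0.png

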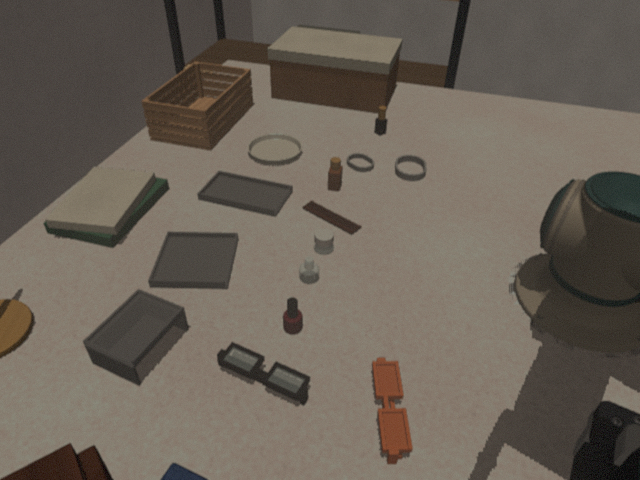

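Candidates in the top view:
- **Bracelet:** small bangle (479,264) against large (482,324). I choose the small one.
- **Glasses:** black (166,232) against orange (150,325). I choose black.
- **Stopper:** clear with a plug (277,244) against the white jar (319,248). I choose the clear one.
- **Comb:** only one, at (367,248).
- **Perfume:** amber with brass cap (427,239). The dark bottle at (572,277) is not it.

Next I check these from close up with the wrist camera, rectified to the table plane.

```bash
cat > h.py <<'E'
from station import manip as m
import cv2, numpy as np
from scipy.spatial.transform import Rotation as R
def q(a):  # tool down, finger-closing line at angle a (rad) from world x
    y=np.array([np.cos(a),np.sin(a),0]); z=np.array([0,0,-1.])
    v=R.from_matrix(np.c_[np.cross(y,z),y,z]).as_quat(); return v[[3,0,1,2]]
def qbest(p,a):  # half-turn choice with the least last-joint excursion
    c=[(abs(s[5]),k) for k in(0,np.pi) if (s:=m.solve_ik(p,q(a+k))) is not None]
    return q(a+min(c)[1])
def ortho(cam,c,half=.09,z=0.,ppm=2):
    k=m.camera_model(cam); img=m.snapshot(cam); T=np.linalg.inv(k["world_from_camera"])
    n=int(half*2000*ppm); g=(np.arange(n)/ppm/1000)-half
    X=c[0]-g[:,None]+0*g; Y=c[1]-g[None]+0*g[:,None]   # up=+x, left=+y
    P=np.stack([X,Y,0*X+z,0*X+1],-1)@T.T
    f=240/np.tan(np.radians(k["fov_y"]/2)); u=k["cx"]+f*P[...,0]/-P[...,2]; v=k["cy"]-f*P[...,1]/-P[...,2]
    return cv2.remap(img,u.astype("f4"),v.astype("f4"),cv2.INTER_LINEAR)[:,:,::-1].copy()
def show(t=""):
    s=m.state(); print(t,"t",round(s["t"],1),"tcp",np.round(s["tcp_pos"],3),"w",round(s["width"],4),"g",round(s["grip_force"],1),"F",np.round(s["force"],1))
E
python3 - <<'E'
from h import *
O=[("glasses_center",(.44,.295),.020),("stopper_center",(.44,.086),.013),("comb_center",(.45,-.088),.006),("bracelet_center",(.442,-.30),.012)]
L=[]
for n,c,z in O:
    m.goto([c[0]-.06,c[1],.26],q(np.pi/2)); 
    a=ortho("wrist",c,z=z); cv2.imwrite(f"pics/o_{n}.png",a); L.append(a)
    print(n,[(np.round(d["point"],3).tolist(),round(d["confidence"],2)) for d in m.spot_point("wrist",n)])
    for b in ("perfume","polish"):
        print(b,[(np.round(d["point"],3).tolist(),round(d["confidence"],2)) for d in m.spot_point("wrist",b)])
cv2.imwrite("pics/mos.png",cv2.resize(np.vstack([np.hstack(L[:2]),np.hstack(L[2:])]),(600,600)))
show()
E
```

```text
glasses_center [([0.263, 0.298, 0.014], 0.6), ([0.442, 0.294, 0.01], 0.56)]
perfume []
polish [([0.432, 0.198, -0.002], 0.85)]
stopper_center [([0.445, 0.086, 0.02], 0.67)]
perfume [([0.475, -0.191, -0.004], 0.85), ([0.445, 0.088, 0.023], 0.19)]
polish [([0.433, 0.201, -0.0], 0.9)]
comb_center [([0.448, -0.085, 0.001], 0.75)]
perfume [([0.475, -0.192, -0.003], 0.67)]
polish [([0.433, 0.197, -0.0], 0.88)]
bracelet_center []
perfume [([0.471, -0.193, -0.001], 0.6)]
polish []
 t 5.7 tcp [ 0.382 -0.298  0.26 ] w 0.0939 g 0.0 F [-0.4 -0.1 -0.2]
```

View pics/mos.png

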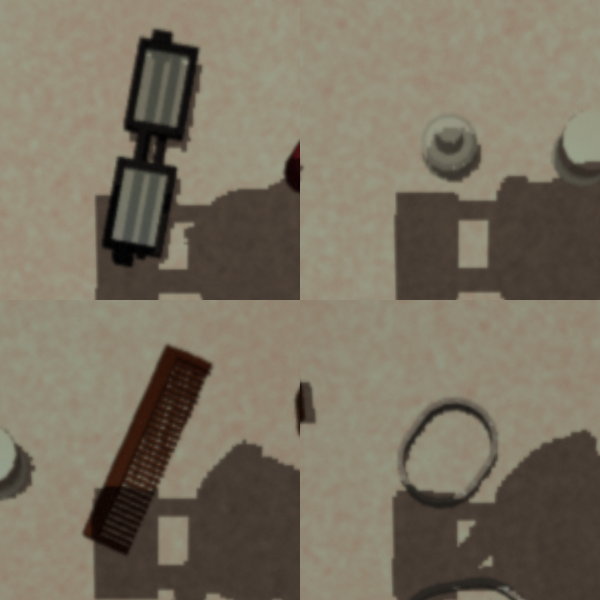

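Close crop, 0.6 mm per pixel, four panels:
- **Black glasses:** lens centres (162,89) and (139,206), so centre (0.441, 0.295) and yaw -11°.
- **Stopper:** plug up at (450,146), about (0.442, 0.086).
- **Comb:** centre (147,450), about (0.450, -0.087), yaw -24°.
- **Small bangle:** centre (448,452). The big one only shows at the bottom edge.

Next, the destinations.

Run:
```python
from h import *
a=cv2.imread("pics/o_bracelet_center.png"); g=cv2.cvtColor(a,cv2.COLOR_BGR2GRAY)
# band is colourless; shelf is warm: use saturation
s=cv2.cvtColor(a,cv2.COLOR_BGR2HSV)[:,:,1]
mask=((s<60)&(g>20)).astype("u1"); mask[345:]=0
mask=cv2.morphologyEx(mask,cv2.MORPH_CLOSE,np.ones((5,5)))
c=max(cv2.findContours(mask,0,2)[0],key=lambda k:cv2.arcLength(k,True)); h=cv2.convexHull(c); print("hull",cv2.minAreaRect(h),cv2.fitEllipse(h))
O=[("dish",(.643,-.29),.016),("long_tray",(.638,-.105),.016),("square_tray",(.637,.104),.016),("raised_tier",(.632,.295),.05)]
L=[]
for n,c,z in O:
    m.goto([c[0]-.07,c[1],.28],q(np.pi/2)); 
    b=ortho("wrist",c,half=.1,z=z); cv2.imwrite(f"pics/o_{n}.png",b); L.append(b)
    print(n,[(np.round(d["point"],3).tolist(),round(d["confidence"],2)) for d in m.spot_point("wrist",n)])
cv2.imwrite("pics/mos2.png",cv2.resize(np.vstack([np.hstack(L[:2]),np.hstack(L[2:])]),(600,600)))
cv2.drawContours(a,[h],-1,(0,0,255),1);cv2.imwrite("pics/br.png",a)
show()
```

```text
hull ((179.5, 172.0), (344.0, 359.0), 90.0) ((129.41647338867188, 145.1273193359375), (371.6968994140625, 548.715087890625), 65.3233642578125)
dish [([0.644, -0.293, -0.0], 0.75)]
long_tray [([0.642, -0.11, -0.0], 0.56)]
square_tray [([0.642, 0.108, -0.003], 0.79)]
raised_tier [([0.633, 0.294, 0.001], 0.94)]
 t 9.3 tcp [0.563 0.293 0.28 ] w 0.0939 g 0.0 F [ 0.3 -0.6  0.4]
```

View pics/mos2.png

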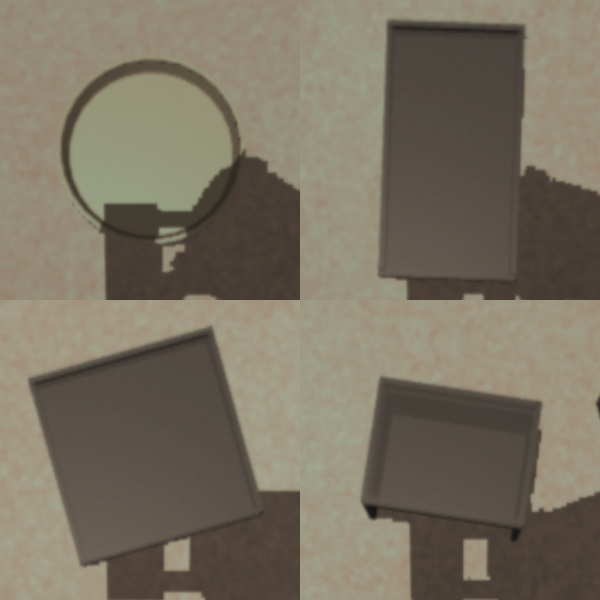

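View pics/br.png

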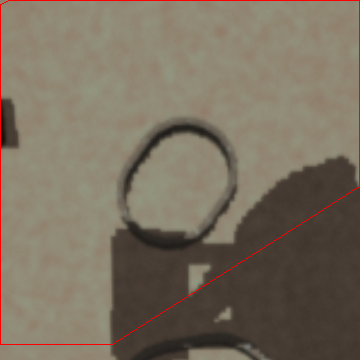

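Destination crop, 0.667 mm per pixel:
- **Bowl:** centred at (151,150), so (0.643, -0.290).
- **Long tray:** (452,150), so (0.638, -0.106), yaw -2°.
- **Square tray:** (146,446), so (0.640, 0.106), yaw +15.7°.
- **Tier:** (451,452), so (0.631, 0.294), yaw -8.5°.

The bracelet crop shows the oval centred at (178,182), with its long axis at about -28°. The colour segmentation failed, so I read this by eye.

I start with comb, then stopper.

```bash
cat >> h.py <<'E'
def pick(p,a,z,w,force,up=.2):
    o=qbest([*p,z],a); m.command_gripper(w); m.goto([*p,z+.1],o); m.line_to([*p,z],v=.12)
    m.command_gripper(0,force); show("gripped"); m.line_to([*p,up],v=.2); show("lifted")
def place(p,a,z,w,up=.2):
    o=qbest([*p,z],a); m.goto([*p,up],o); m.line_to([*p,z+.02],v=.2); m.line_to([*p,z],v=.05); show("down")
    m.command_gripper(w); m.line_to([*p,up],v=.2); show("released")
E
python3 - <<'E'
from h import *
d=np.radians
pick((.450,-.0865),d(66.2),.002,.055,20); place((.638,-.106),d(88),.007,.05)
pick((.4425,.086),0,.004,.06,15); place((.643,-.290),0,.009,.06)
m.goto([.56,-.2,.34],q(np.pi/2))
a=ortho("wrist",(.64,-.2),half=.18,z=.006,ppm=1); cv2.imwrite("pics/c1.png",cv2.resize(a,(540,540))); show()
for n in("comb_center","stopper_center"):print(n,[(np.round(d["point"],3).tolist(),round(d["confidence"],2)) for d in m.spot_point("wrist",n)])
E
```

```text
gripped t 13.2 tcp [ 0.45  -0.087  0.002] w 0.0296 g 20.0 F [-0.2  0.3  3.1]
lifted t 14.3 tcp [ 0.449 -0.086  0.199] w 0.0294 g 20.0 F [ 0.9  0.8 -0.2]
down t 18.3 tcp [ 0.638 -0.106  0.007] w 0.0293 g 20.0 F [ 0.  -0.6 -0.8]
released t 19.9 tcp [ 0.637 -0.106  0.199] w 0.0502 g 0.0 F [ 0.5  1.  -0.2]
gripped t 23.0 tcp [0.443 0.086 0.004] w 0.0337 g 15.0 F [-1.3  0.2  3.4]
lifted t 24.2 tcp [0.442 0.086 0.199] w 0.0334 g 15.0 F [ 0.1 -0.5 -1. ]
down t 27.3 tcp [ 0.643 -0.29   0.009] w 0.0335 g 15.0 F [ 0.1 -0.3 -0.7]
released t 29.0 tcp [ 0.642 -0.29   0.199] w 0.0602 g 0.0 F [ 0.1  0.3 -0.2]
 t 30.4 tcp [ 0.56  -0.2    0.339] w 0.0602 g 0.0 F [-0.1 -0.3  0.4]
comb_center [([0.631, -0.105, 0.008], 0.59)]
stopper_center [([0.644, -0.286, 0.026], 0.9), ([0.643, 0.109, -0.006], 0.19)]
```

View pics/c1.png

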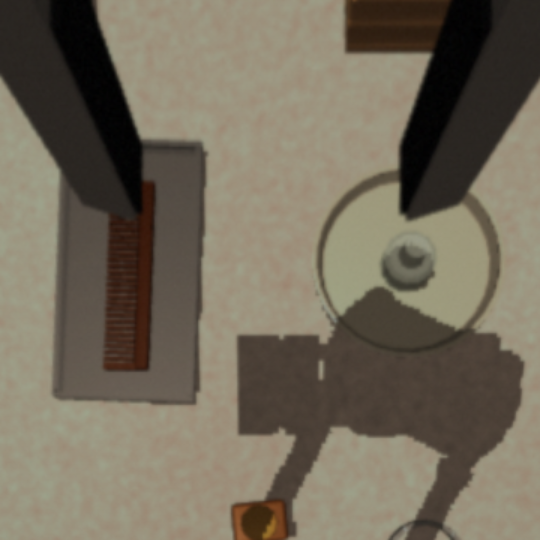

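The comb lies flat in the long tray (128,275), and the stopper stands plug-up in the bowl (408,260). The perfume (259,520) is untouched. Bracelet next, then the glasses.

Run:
```python
from h import *
d=np.radians
pick((.441,-.299),d(62),.003,.08,15); place((.640,.106),d(105.7),.008,.066)
m.goto([.56,.106,.28],q(np.pi/2)); m.command_gripper(.09)
a=ortho("wrist",(.64,.106),half=.1,z=.01); show()
m.goto([.38,.295,.26],q(np.pi/2))
b=ortho("wrist",(.44,.295),half=.1,z=.026); cv2.imwrite("pics/c2.png",np.hstack([a,b])); show()
```

```text
gripped t 35.4 tcp [ 0.441 -0.299  0.003] w 0.0535 g 15.0 F [-0.1  0.5  2.7]
lifted t 36.5 tcp [ 0.44  -0.298  0.199] w 0.0538 g 15.0 F [ 0.4  0.4 -0.6]
down t 39.7 tcp [0.64  0.106 0.008] w 0.0532 g 15.0 F [-0.1  0.2 -0.9]
released t 41.2 tcp [0.639 0.106 0.199] w 0.066 g 0.0 F [-0.3 -0.4 -0.6]
 t 44.3 tcp [0.56  0.106 0.28 ] w 0.0899 g 0.0 F [-0.5 -0.6 -0.1]
 t 45.4 tcp [0.381 0.295 0.26 ] w 0.0903 g 0.0 F [0.5 0.2 0.6]
```

View pics/c2.png

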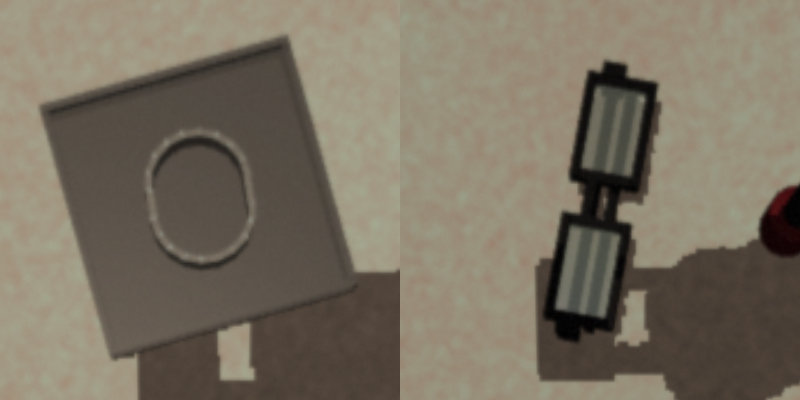

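The bracelet lies flat in the middle of the square tray (200,198). The black glasses are undisturbed, with lens centres at (614,132) and (588,271), so the near lens is at (0.4045, 0.301), yaw -10.6°. Next I grip the near lens and slide them in.

Run:
```python
from h import *
d=np.radians; T=np.array([.631,.294]); y=d(-8.5); u=np.array([np.cos(y),np.sin(y)])
p=(.4045,.301); z=.003
o=qbest([*p,z],d(79.4)); m.command_gripper(.06); m.goto([*p,.1],o); m.line_to([*p,z],v=.12)
m.command_gripper(0,25); show("gripped"); m.line_to([*p,z+.004],v=.05)
s=T-.17*u; e=T-.072*u
o=qbest([*s,z],d(81.5)); m.line_to([*s,z+.004],o,v=.05); m.line_to([*s,z+.002],v=.05); show("at mouth")
m.line_to([*e,z+.002],v=.04); show("in"); m.line_to([*e,z+.0005],v=.02)
m.command_gripper(.055); m.line_to([*e,.2],v=.2); m.goto([.42,.294,.28],q(np.pi/2))
a=ortho("wrist",(.57,.294),half=.1,z=.026); 
t=ortho("top",(.57,.294),half=.1,z=.026); cv2.imwrite("pics/c3.png",np.hstack([a,t])); show()
for c in("top","wrist"):
  for r in m.spot_point(c,"glasses_center"):
    v=np.array(r["point"][:2])-T; print(c,r["point"],r["confidence"],"tier xy",v@u,v@[-u[1],u[0]])
```

```text
gripped t 48.2 tcp [0.405 0.301 0.003] w 0.0355 g 25.0 F [-0.4  0.3  2.8]
at mouth t 50.0 tcp [0.463 0.319 0.005] w 0.0356 g 25.0 F [0.2 0.4 0.5]
in t 52.6 tcp [0.56  0.305 0.005] w 0.0356 g 25.0 F [ 0.2 -0.9 -1. ]
 t 55.3 tcp [0.421 0.294 0.278] w 0.0549 g 0.0 F [0.5 0.4 0.1]
top [0.5957, 0.2982, 0.012] 0.74 tier xy -0.035533059503420034 -0.0010638055867551678
top [0.2633, 0.2944, 0.0112] 0.66 tier xy -0.3637202567226287 -0.05395391412701305
wrist [0.5931, 0.2993, 0.0113] 0.93 tier xy -0.03826709110040363 -0.0003601926059940639
wrist [0.2674, 0.2963, 0.0183] 0.8 tier xy -0.3599461295639911 -0.05146876540099399
wrist [0.6318, 0.296, 0.0033] 0.69 tier xy 0.0004955938684303346 0.0020962792556275273
```

View pics/c3.png

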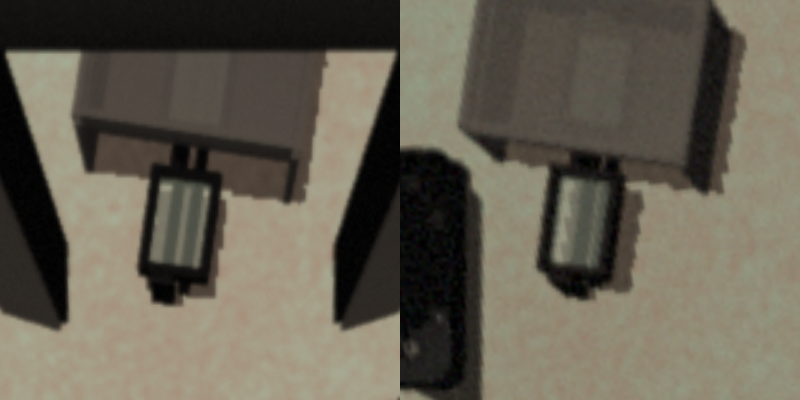

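The near lens is at (180,224) in the left crop. That puts the glasses centre at about x = -0.037 in the tier frame, centred and straight, with roughly 6 mm to the back wall. Everything is in place, so I hand it in.

```bash
python3 -c "
from h import *
m.sleep(.5); print(m.hand_in()); show()"
```

```text
the job is handed in; nothing more can be done
None
the job is handed in; nothing more can be done
```

The job is handed in: the bracelet, comb, stopper and reading glasses are all where you asked, checked in close camera pictures, and the arm made no contact with the perfume or polish that I saw; the verdict was not shown.

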